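# Move the row of containers from the drying rack into the organizer, in the same order

## Task

Move the four containers (tumbler, measuring cup, tin, jar) from the bamboo drying rack into the open bays of the navy organizer, one to a bay and in the same order as they stand now, so that each ends in the bay straight opposite its old place and can be found by feel. Stand each one upright on the floor of its bay, near the middle, never tipping any over, and leave the teaspoon and the wooden shaker where they are.

Things in the scene. Friction and masses are not known exactly. Their poses are not given: they have to be found in the camera images.
- tumbler: Clear glass shot tumbler, round, open at the top, 48 mm across the rim (a little narrower at the foot), 60 mm tall, about 100 g. Stands upright on the rack at the start, 18 mm above the board. Origin: centre of its underside, z up.
- cup: Stainless measuring cup, round, open at the top, 52 mm across the rim, 48 mm at the foot, 50 mm tall, about 80 g, with a small loop handle that reaches 41 mm from the axis along its +y (along the row), 17 to 46 mm up. Grip it across x. Stands upright on the rack at the start, 18 mm above the board. Origin: centre of its underside, z up.
- tin: Small aluminium tin with a shut spring-hinged lid, rectangular, 44 mm along x, 50 mm along y, 46 mm tall, about 90 g; a hinge barrel and a thumb tab stand 4 mm out of its y sides. Grip it across x. Stands upright on the rack at the start, 18 mm above the board. Origin: centre of its underside, z up.
- jar: White plastic jar with a white cap, round, 50 mm across, 75 mm tall, about 90 g; the tallest of the four. Stands upright on the rack at the start, 18 mm above the board. Origin: centre of its underside, z up.
- bay_tumbler: Navy organizer bay opposite the tumbler: one of four alike, fixed, side by side 80 mm apart in the row's order. Open tray 74 mm square outside, 68 inside, walls 10 mm high, floor 3 mm thick. Origin: centre of its underside, 4 mm above the board; z up, y along the row, x away from the rack. Its open pale-blue lid lies flat on the far side, out to x = 106 mm, no higher than the walls.
- bay_cup: Navy organizer bay opposite the cup: one of four alike, fixed, side by side 80 mm apart in the row's order. Open tray 74 mm square outside, 68 inside, walls 10 mm high, floor 3 mm thick. Origin: centre of its underside, 4 mm above the board; z up, y along the row, x away from the rack. Its open pale-blue lid lies flat on the far side, out to x = 106 mm, no higher than the walls.
- bay_tin: Navy organizer bay opposite the tin: one of four alike, fixed, side by side 80 mm apart in the row's order. Open tray 74 mm square outside, 68 inside, walls 10 mm high, floor 3 mm thick. Origin: centre of its underside, 4 mm above the board; z up, y along the row, x away from the rack. Its open pale-blue lid lies flat on the far side, out to x = 106 mm, no higher than the walls.
- bay_jar: Navy organizer bay opposite the jar: one of four alike, fixed, side by side 80 mm apart in the row's order. Open tray 74 mm square outside, 68 inside, walls 10 mm high, floor 3 mm thick. Origin: centre of its underside, 4 mm above the board; z up, y along the row, x away from the rack. Its open pale-blue lid lies flat on the far side, out to x = 106 mm, no higher than the walls.
- teaspoon: Steel teaspoon, 140 mm long, lying on the board in the lane between the rack and the organizer, lower than 25 mm. Origin: on its underside. To be left alone.
- shaker: Dark wooden pepper shaker, round, 42 mm across, 76 mm tall, standing on the board beyond one end of the rack (a white egg timer stands beyond the other end). Origin: centre of its underside. To be left alone.
There are look-alikes about, which are no part of the job. Leave any green look-alike of the tumbler alone.

How it is judged:
By the outcome, as a careful person would: the job done as asked, in the order asked, and still so for the second after the job is handed in, with the robot touching nothing.
It also fails if it takes over 96 s, if anything falls off the work surface, if the arm or the gripper's body presses on something with over 40 N, if the wrist force passes 120 N, or if a joint passes its speed limit or range.

## Robot

A 6-joint arm with a two-finger parallel gripper is mounted at the origin on the work surface. World frame = base frame: x ahead of the robot, y to its left, z up, the work surface at z = 0. Lengths are in mm, angles in rad, forces in N, time in s.
With the tool pointing down it reaches from about 350 to 850 mm from the base axis. Payload 8.1 kg.
Tool frame: the origin (TCP) lies on the mounting face of the last link; the fingertips stand 186 mm ahead of it and the grasp point (between the pads) lies 167 mm ahead of it; z points along the fingers, y is the line along which they close (so a half turn about z gives the same grasp; the last joint's range is limited). The gripper opens to 93 mm and grips with 3 to 60 N. Pads are 15 mm wide; open, the fingers measure 128 mm over their backs; the gripper's body (75 mm by 188 mm) begins 65 mm behind the grasp point.
Start: joints at [1.212, 0.13, 1.488, -0, 1.523, -0.085], TCP at [162.213, 577.662, 404.735] pointing down, gripper open.
Joint ranges: [-2.96, 2.96], [-0.89, 2.26], [0.02, 2.5], [-1.34, 4.48], [0, 2.73], [-2.66, 2.66]. Speed limits (rad/s): [2.39, 2.39, 2.79, 3.14, 3.14, 3.14].

## Interface

Orientations are given as a unit quaternion [w, x, y, z].
In Python, from bench import r, eyes gives the robot as it stands.
- The arm moves only by the shell command python3 -m pendant 'ROWS' [OPENING]. ROWS is a JSON object of lists of equal length, an entry for each row: "slide": the shift along the tool's x, y, z in mm, a list of three; "angular": the turn, a rotation vector about the tool's x, y, z in rad, a list of three. In form: {"slide": [[tx, ty, tz], ...], "angular": [[ax, ay, az], ...]}. A call has 1 to 8 rows; each row is the pose to reach, as a shift and turn from the pose commanded when the call began, along the tool's axes at that moment; what a row does not reach only later rows make up. A row lasts 1/12 s, in which the tool goes at most 41.7 mm and 7.16 degrees, less where a joint would pass 70% of its speed; a pose out of reach is approached as far as the arm can. A call with a gripper value outside its range is refused whole. OPENING is the finger opening in mm, from 0 to 93, set as the call begins (- or left out, the last holds). The fingers move at their own pace and stop on an object; the grip force is fixed at half the most. Time passes only in rows, so rows that repeat a pose let the fingers close. It gives the time, the measured TCP pose, the force, the opening and the grip force at its end, in the units of the state.
- r.sense(): the state, without advancing time (a new reading comes with each control period).
- eyes.read_camera(name): name is "scene" or "side" or "wrist"; returns (picture, depth): 384x512x3 uint8, blue, green, red; 384x512 float32, mm along the optical axis (not along the pixel's ray), 0 where there is no reading.
- eyes.camera_info(name): a dict with "fx", "fy", "cx", "cy" (pixels), "R" (3x3) and "t" (3): a world point X has camera coordinates R X + t. Camera axes: x right, y down, z forward; pixel columns grow to the right and rows downward; lengths in mm; the calibration is good to about 2 mm. A picture is of the moment at which its call begins: read the wrist's pose just before it. camera_info takes no time and is no camera call; for the wrist camera it gives the pose at the moment of the call.
- r.finish_job(): hands the job in; it is judged then, once.
The state is a dict: "t": time; "joints": joint angles; "dq": joint speeds; "joint_efforts": joint torques, N m; "ee_pos": TCP position; "orientation": TCP orientation; "ft_force": force on the tool from outside, world axes, zero at the start; "moment": the same for the moment, N m; "grip_width": opening from 0.0 (shut) to 1.0 (fully open); "grasp_force": force on a finger pad.
Only numpy, scipy, OpenCV 4.12 (cv2) and the standard library are available. Lean on these libraries where they do the work, as an engineer would, in place of code of your own. Each camera call takes 0.05 s, during which the arm holds its last target. There are 200 camera calls.

## Working session

There is one attempt and no reset: what is moved stays moved. The work goes in short steps, Python scripts to look and compute and a shell command to move; the robot and the scene stay as the last step left them, time stands still between calls to the robot, and variables do not carry over. Pictures are saved under pics/ and viewed, at most 14 in all, crops included, and the job is handed in when it is done.

```bash
ls; mkdir -p pics
python3 - <<'E'
from bench import r,eyes
import cv2,numpy as np
s=r.sense();print(s)
for n in("scene","side"):
    p,d=eyes.read_camera(n);cv2.imwrite(f"pics/{n}0.png",p);np.savez(f"{n}0.npz",p=p,d=d,**eyes.camera_info(n));i=eyes.camera_info(n);print(n,{k:np.round(v,3).tolist() for k,v in i.items()})
E
```

```text
pics
{'t': 0.0, 'joints': array([ 1.21161933e+00,  1.31115927e-01,  1.48930366e+00,  3.74104677e-06,
        1.52302935e+00, -8.53516447e-02]), 'dq': array([ 0.00019826, -0.00205652, -0.00017077, -0.00098856, -0.00205417,
       -0.00054381]), 'joint_efforts': array([ 2.01740186e-03, -5.59826839e+01, -4.91780198e+01,  7.71782384e-02,
        3.53160454e-02, -1.30742396e-04]), 'ee_pos': array([162.1127693 , 577.42890147, 403.70078477]), 'orientation': array([-2.06421672e-04,  1.36485366e-01,  9.90641652e-01, -9.04902198e-04]), 'ft_force': array([ 0.34748991, -0.54680553,  0.14257289]), 'moment': array([-0.00399165, -0.04142533,  0.08936487]), 'grasp_force': 0.0, 'grip_width': 0.9968388891310422}
scene {'fx': 496.906, 'fy': 496.906, 'cx': 250.033, 'cy': 193.347, 'R': [[-0.552, 0.834, 0.002], [0.712, 0.472, -0.519], [-0.434, -0.285, -0.855]], 't': [243.682, -340.251, 1222.866]}
side {'fx': 381.49, 'fy': 381.49, 'cx': 256.716, 'cy': 184.832, 'R': [[0.998, -0.067, -0.002], [-0.042, -0.599, -0.8], [0.052, 0.798, -0.6]], 't': [-495.513, 64.67, 696.276]}
```

View pics/scene0.png

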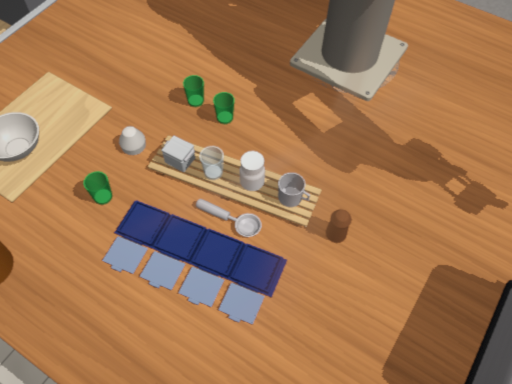

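View pics/side0.png

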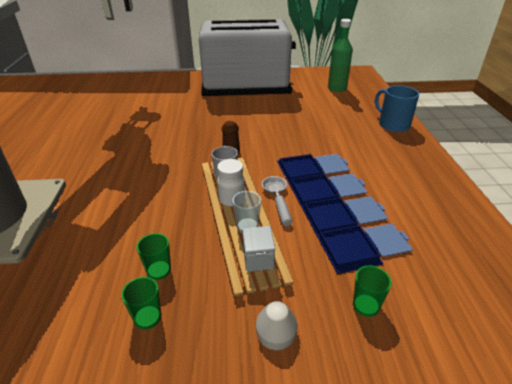

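Scene picture: on the rack, left to right, stand the tin (178,153), the clear tumbler (212,162), the jar (252,170) and the cup (291,190). The bays run from (143,223) to (258,268), with the lids below them. The teaspoon is at (230,218), the shaker at (339,225) and the timer at (130,138). There are three green look-alikes, at (194,91), (224,108) and (98,188), which I will leave alone. The tumbler I want is the clear one on the rack.

```bash
cat > h.py <<'E'
import numpy as np,cv2
def ray(i,u,v):
    R,t=i["R"],i["t"];d=R.T@np.array([(u-i["cx"])/i["fx"],(v-i["cy"])/i["fy"],1]);return -R.T@t,d
def onplane(i,u,v,z):
    c,d=ray(i,u,v);return c+d*(z-c[2])/d[2]
def cloud(i,d):
    v,u=np.mgrid[:384,:512];P=np.stack([(u-i["cx"])/i["fx"]*d,(v-i["cy"])/i["fy"]*d,d],-1)
    return (P-i["t"])@i["R"]
E
cat > m.py <<'E'
from h import *
for n in("scene","side"):
    i=np.load(n+"0.npz");p=i["p"];W=cloud(i,i["d"]);hsv=cv2.cvtColor(p,cv2.COLOR_BGR2HSV)
    m=((hsv[...,0]>110)&(hsv[...,0]<130)&(hsv[...,1]>150)&(hsv[...,2]<140)).astype(np.uint8)
    k,l,st,c=cv2.connectedComponentsWithStats(cv2.morphologyEx(m,cv2.MORPH_CLOSE,np.ones((5,5))));b=1+st[1:,4].argmax();m=l==b
    z=W[m][:,2];print(n,"navy",st[b],"z pct",np.percentile(z,[5,25,50,75,95]).round(1))
    v,u=np.nonzero(m);P=np.array([onplane(i,a,b,14)[:2] for a,b in zip(u,v)],np.float32)
    (cx,cy),wh,an=cv2.minAreaRect(P);print("rect",cx,cy,wh,an)
    # table plane check and things
    ok=(i["d"]>0)&(W[...,2]>30)&(W[...,2]<110)&(np.hypot(W[...,0]-cx,W[...,1]-cy)<330)
    k,l,st,c=cv2.connectedComponentsWithStats(ok.astype(np.uint8))
    for j in range(1,k):
        if st[j,4]>40:
            Q=W[l==j];top=Q[Q[:,2]>Q[:,2].max()-8]
            print(c[j].round(),st[j,4],"mean",Q.mean(0).round(),"zmax",np.percentile(Q[:,2],98).round(1),"x",np.percentile(Q[:,0],[2,98]).round(),"y",np.percentile(Q[:,1],[2,98]).round(),"topc",cv2.minAreaRect(top[:,:2].astype(np.float32)))
E
python3 m.py
```

```text
scene navy [ 136  223  124   63 3709] z pct [ 4.   5.9  7.3  9.  14.3]
rect 624.5150756835938 4.2808074951171875 (76.9870376586914, 227.68624877929688) 10.46328353881836
[224. 109.] 194 mean [ 345. -131.   48.] zmax 61.4 x [324. 355.] y [-159. -117.] topc ((342.68634033203125, -135.55679321289062), (25.6489200592041, 46.46908187866211), 23.96811294555664)
[131. 136.] 335 mean [ 510. -253.   43.] zmax 53.5 x [487. 527.] y [-273. -238.] topc ((505.390625, -258.82183837890625), (30.054689407348633, 30.971567153930664), 81.42578887939453)
[178. 152.] 727 mean [ 494. -138.   57.] zmax 66.0 x [469. 512.] y [-166. -115.] topc ((489.8462829589844, -142.91928100585938), (43.864463806152344, 56.43687438964844), 3.181326150894165)
[212. 161.] 609 mean [475. -68.  59.] zmax 79.4 x [455. 498.] y [-89. -46.] topc ((475.4236145019531, -68.17105865478516), (48.77669143676758, 45.05508041381836), 34.17134475708008)
[252. 170.] 803 mean [458.  16.  75.] zmax 94.7 x [432. 474.] y [-8. 34.] topc ((450.29278564453125, 9.27083969116211), (45.334712982177734, 43.11235809326172), 64.03417205810547)
[ 97. 18
[... 939 characters left out ...]
2.6 x [420. 508.] y [-168.  118.] topc ((448.8486328125, 10.691862106323242), (42.449378967285156, 45.17692184448242), 18.16878318786621)
[156. 249.] 720 mean [ 335. -138.   47.] zmax 59.5 x [313. 354.] y [-162. -118.] topc ((335.6692199707031, -137.24484252929688), (36.93981170654297, 48.61583709716797), 24.71923065185547)
[372. 284.] 1049 mean [ 638. -227.   48.] zmax 60.2 x [616. 659.] y [-249. -205.] topc ((638.0029907226562, -226.4950408935547), (46.52733612060547, 46.647274017333984), 41.749080657958984)
[276. 318.] 933 mean [ 503. -267.   43.] zmax 52.3 x [483. 525.] y [-281. -248.] topc ((504.7552490234375, -259.990234375), (29.116344451904297, 29.26263427734375), 51.077449798583984)
```

```bash
cat >> h.py <<'E'
from scipy.spatial.transform import Rotation as Ro
def tool(s):
    q=s["orientation"];return Ro.from_quat([q[1],q[2],q[3],q[0]]).as_matrix(),np.array(s["ee_pos"])
def togo(s,tcp,adeg):
    """shift and rotvec in tool axes to TCP=tcp, pointing down, tool y at world angle adeg"""
    R,p=tool(s);a=np.radians(adeg);y=np.array([np.cos(a),np.sin(a),0]);z=np.array([0,0,-1.]);T=np.stack([np.cross(y,z),y,z],1)
    return (R.T@(np.array(tcp)-p)).round(1),Ro.from_matrix(R.T@T).as_rotvec().round(4)
E
python3 - <<'E'
from h import *
from bench import r,eyes
s=r.sense();R,p=tool(s);i=eyes.camera_info("wrist");C=-i["R"].T@i["t"];print("cam off tool",R.T@(C-p),"axes\n",(R.T@i["R"].T).round(3),i["fx"])
print(togo(s,[480,-20,470],10.4))
i=np.load("scene0.npz");p=i["p"];hsv=cv2.cvtColor(p,cv2.COLOR_BGR2HSV)
for a,b in((143,223),(182,240),(216,252),(258,268)):print(hsv[b,a])
m=((hsv[...,0]>108)&(hsv[...,0]<132)&(hsv[...,1]>150)&(hsv[...,2]<140)).astype(np.uint8);m[:200]=0
m=cv2.morphologyEx(m,cv2.MORPH_OPEN,np.ones((2,2)))
v,u=np.nonzero(m);P=np.array([onplane(i,a,b,14)[:2] for a,b in zip(u,v)],np.float32);print(len(P),cv2.minAreaRect(P))
E
```

```text
cam off tool [64.33466305 -1.22369009 20.07812059] axes
 [[-0.001 -0.972 -0.237]
 [ 1.    -0.001  0.001]
 [-0.001 -0.237  0.972]] 328.8463117572935
(array([-467.6, -489.4,  -65.5]), array([-1.6000e-03,  8.0000e-04,  1.1155e+00]))
[115 143 116]
[114 162 115]
[114 164 115]
[116 142 113]
4032 ((629.4651489257812, -16.596481323242188), (76.8695068359375, 270.33966064453125), 10.417596817016602)
```

```bash
python3 -m pendant '{"slide":[[-459,-445,-55],[-459,-445,-55],[-459,-445,-55],[-459,-445,-55],[-459,-445,-55],[-459,-445,-55],[-459,-445,-55],[-459,-445,-55]],"angular":[[0,0,1.12],[0,0,1.12],[0,0,1.12],[0,0,1.12],[0,0,1.12],[0,0,1.12],[0,0,1.12],[0,0,1.12]]}' 93
python3 - <<'E'
from h import *
from bench import r
print(togo(r.sense(),[530,20,460],10.4))
E
```

```text
t: 0.77
ee_pos: [329.5, 288.8, 433.1]
orientation: [-0.0, 0.597, 0.802, -0.0]
ft_force: [1.3, 0.5, -0.2]
grip_width: 1.001
grasp_force: 0.0
(array([-315. ,  114.8,  -26.9]), array([-2.000e-04,  1.000e-04,  1.098e-01]))
```

```bash
python3 -m pendant '{"slide":[[-315,115,-27],[-315,115,-27],[-315,115,-27],[-315,115,-27],[-315,115,-27],[-315,115,-27],[-315,115,-27],[-315,115,-27]],"angular":[[0,0,0.11],[0,0,0.11],[0,0,0.11],[0,0,0.11],[0,0,0.11],[0,0,0.11],[0,0,0.11],[0,0,0.11]]}'
python3 -m pendant '{"slide":[[0,0,0],[0,0,0],[0,0,0]],"angular":[[0,0,0],[0,0,0],[0,0,0]]}'
python3 - <<'E'
from h import *
from bench import r,eyes
s=r.sense();print(togo(s,[530,20,460],10.4),abs(s["dq"]).max())
i=eyes.camera_info("wrist");p,d=eyes.read_camera("wrist");np.savez("wrist0.npz",p=p,d=d,**i);cv2.imwrite("pics/w0.png",p)
E
```

```text
t: 1.43
ee_pos: [530.3, 23.4, 459.8]
orientation: [-0.0, 0.638, 0.77, -0.0]
ft_force: [-0.5, 0.3, -0.4]
grip_width: 1.0
grasp_force: 0.0
t: 1.68
ee_pos: [529.4, 25.6, 459.4]
orientation: [-0.001, 0.638, 0.77, -0.0]
ft_force: [-0.3, 0.4, -0.2]
grip_width: 0.998
grasp_force: 0.0
(array([-5.6, -0.4, -0.6]), array([-0.0014, -0.0008,  0.0047])) 0.030015044780885364
```

View pics/w0.png

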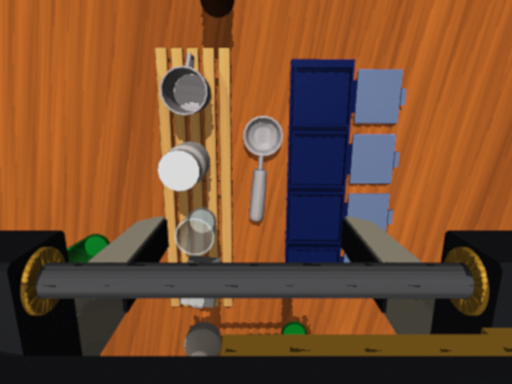

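The wrist view shows the cup (186,92, handle upwards, i.e. +row), the jar (182,168), the clear tumbler (196,235) and the spoon (262,135 to 257,215). The gripper hides the tin. I'll take a second wrist view 130 mm back along the row.

```bash
python3 -m pendant '{"slide":[[-130,0,0],[-130,0,0],[-130,0,0],[-130,0,0],[-130,0,0],[-130,0,0],[-130,0,0]],"angular":[[0,0,0],[0,0,0],[0,0,0],[0,0,0],[0,0,0],[0,0,0],[0,0,0]]}'
python3 - <<'E'
from h import *
from bench import r,eyes
i=eyes.camera_info("wrist");p,d=eyes.read_camera("wrist");np.savez("wrist1.npz",p=p,d=d,**i);cv2.imwrite("pics/w1.png",p)
E
```

```text
t: 2.32
ee_pos: [553.5, -100.2, 460.2]
orientation: [-0.0, 0.637, 0.771, 0.0]
ft_force: [-0.0, -0.1, -0.0]
grip_width: 1.002
grasp_force: 0.0
```

View pics/w1.png

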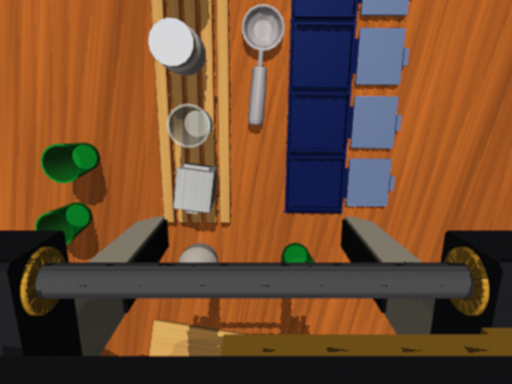

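Second wrist view: jar cap (173,42), tumbler rim (190,126), tin (194,190), teaspoon (262,30 to 257,120). The bays' near end is at row 212, columns 286-342, and the green look-alikes are off the rack. Next I measure everything from both views.

```bash
cat > m2.py <<'E'
from h import *
def navy(n):
    i=np.load(n+"0.npz" if len(n)>2 and n[-1] not in"01" else n+".npz");p=i["p"];hsv=cv2.cvtColor(p,cv2.COLOR_BGR2HSV);W=cloud(i,i["d"])
    m=((hsv[...,0]>108)&(hsv[...,0]<132)&(hsv[...,1]>150)&(hsv[...,2]<140)).astype(np.uint8)
    if n[:5]=="wrist":m[225:]=0
    if n=="scene":m[:200]=0
    m=cv2.morphologyEx(m,cv2.MORPH_OPEN,np.ones((2,2)));return i,m.astype(bool),W
a=np.radians(10.4);ex=np.array([np.cos(a),np.sin(a)]);ey=np.array([-np.sin(a),np.cos(a)])
C=[]
for n in("wrist0","wrist1","scene","side"):
    i,m,W=navy(n);v,u=np.nonzero(m);P=np.array([onplane(i,x,y,14)[:2] for x,y in zip(u,v)],np.float32)
    X,Y=P@ex,P@ey
    print(n,"X edges",np.percentile(X,[1,99]).round(1),"Y",np.percentile(Y,[.3,99.7]).round(1),"z",np.percentile(W[m][:,2],[3,50,97]).round(1),"ang",cv2.minAreaRect(P)[2])
for n in("wrist0","wrist1","scene","side"):
    i=np.load(n+("" if n[0]=="w" else "0")+".npz");W=cloud(i,i["d"]);X=W[...,:2]@ex;Y=W[...,:2]@ey;g=np.ones((384,512),bool)
    if n[0]=="w":g[218:]=0
    for nm,yy,top in(("tin",-230,64),("tum",-153,78),("jar",-72,93),("cup",15,68)):
        m=g&(i["d"]>0)&(abs(X-458)<45)&(abs(Y-yy)<40)&(W[...,2]>top-6)&(W[...,2]<top+8)
        if m.sum()>15:
            Q=np.stack([X[m],Y[m]],1).astype(np.float32);(c,w,an)=cv2.minAreaRect(Q);h=cv2.convexHull(Q)
            print(n,nm,m.sum(),"z",np.percentile(W[m][:,2],[5,50,95]).round(1),"X",np.percentile(Q[:,0],[1,99]).round(1),"Y",np.percentile(Q[:,1],[1,99]).round(1),"mid",((Q.min(0)+Q.max(0))/2).round(1),"rect",np.round(c,1),np.round(w,1),round(an,1))
    m=g&(i["d"]>0)&(X>515)&(X<570)&(Y>-180)&(Y<20)&(W[...,2]>7)
    print(n,"spoon X",np.percentile(X[m],[1,99]).round(1),"Y",np.percentile(Y[m],[1,99]).round(1),"z",np.percentile(W[m][:,2],[50,99]).round(1))
    m=g&(i["d"]>0)&(abs(X-458)<50)&(Y<70)&(Y>-290)&(W[...,2]>12)&(W[...,2]<24);print(" rack X",np.percentile(X[m],[2,98]).round(),"Y",np.percentile(Y[m],[1,99]).round(),"z",np.percentile(W[m][:,2],[50,80,95]).round(1))
E
python3 m2.py
```

```text
wrist0 X edges [571.9 649.8] Y [-161.8   48.2] z [ 3.8  7.1 14.6] ang 10.352179527282715
wrist1 X edges [571.8 649.6] Y [-271.4  -11.3] z [ 3.7  7.1 14.7] ang 10.31483268737793
scene X edges [578.7 652.7] Y [-264.2    3.4] z [ 3.5  7.2 14.9] ang 10.417596817016602
side X edges [567.7 646.9] Y [-283.8   34. ] z [ 3.1  6.8 14.1] ang 10.272771835327148
wrist0 jar 1354 z [91.4 92.8 93.9] X [423.4 465. ] Y [-92.5 -50.9] mid [443.6 -71.7] rect [443.9 -71.8] [43.7 44. ] 55.8
wrist0 cup 404 z [62.5 67.3 68.7] X [422.6 473.2] Y [-13.4  46.4] mid [447.7  18.6] rect [449.5  13.2] [55.1 51.2] 39.5
wrist0 spoon X [515.5 559.2] Y [-148.9  -17.6] z [14.4 20.3]
 rack X [409. 494.] Y [-147.   62.] z [17.8 18.9 21.2]
wrist1 tin 1599 z [61.1 63.7 65. ] X [432.8 477.5] Y [-256.9 -203.2] mid [ 455.4 -229.4] rect [ 454.7 -230.2] [58.3 44.3] 82.2
wrist1 tum 442 z [73.3 77.4 78.9] X [432. 478.] Y [-177.1 -131.1] mid [ 454.9 -153.6] rect [ 455.  -153.7] [47.  46.5] 28.2
wrist1 jar 1758 z [91.4 92.9 94.3] X [423.4 465.3] Y [-93.6 -51.7] mid [444.2 -72.6] rect [444.2 -72.5] [43.8 43.9] 1.3
wrist1 spoon X [515.
[... 589 characters left out ...]
 spoon X [515.7 559.2] Y [-151.5  -16.3] z [14.3 21. ]
 rack X [411. 495.] Y [-281.   63.] z [17.3 18.9 20.6]
side tin 771 z [59.6 63.  64.2] X [432.  477.3] Y [-255.4 -203.7] mid [ 454.9 -229.8] rect [ 454.9 -230.4] [53.8 44.1] 82.1
side tum 215 z [72.4 76.1 77.9] X [431.9 477.7] Y [-175.2 -128.8] mid [ 455. -152.] rect [ 455.3 -152.5] [47.2 46.7] 8.5
side jar 330 z [88.1 92.  93.1] X [422.8 464.7] Y [-92.5 -49.7] mid [443.7 -70.3] rect [443.4 -70.5] [42.4 45.2] 7.8
side cup 121 z [62.7 65.7 68. ] X [422.9 473.5] Y [-9.8 38.5] mid [448.2  13.6] rect [447.7  14.2] [50.2 49.8] 9.0
side spoon X [516.2 559.7] Y [-153.2  -15.4] z [14.1 19.9]
 rack X [409. 494.] Y [-284.   56.] z [17.  17.8 18.7]
```

```bash
cat >> m2.py <<'E'
print("----")
for n in("wrist0","wrist1","scene","side"):
    i,m,W=navy(n);m&=(W[...,2]>11.5)&(W[...,2]<17)&(i["d"]>0);P=W[m][:,:2];X,Y=P@ex,P@ey
    print(n,m.sum(),"rim X",np.percentile(X,[1,99]).round(1),"Y",np.percentile(Y,[.5,99.5]).round(1))
    if n in("wrist1","scene"):
        X=W[...,:2]@ex;Y=W[...,:2]@ey
        g=(i["d"]>0)&(abs(X-455)<35)&(abs(Y+230)<35)&(W[...,2]>58)&(W[...,2]<68);Q=np.stack([X[g],Y[g]],1)
        b=np.arange(-248,-212,4);lo=[Q[abs(Q[:,1]-t)<2][:,0].min() for t in b];hi=[Q[abs(Q[:,1]-t)<2][:,0].max() for t in b]
        print("tin sides",np.round(lo),np.round(hi),[np.degrees(np.arctan(np.polyfit(b,e,1)[0])).round(1) for e in(lo,hi)])
E
python3 m2.py|sed -n '/----/,$p'
python3 - <<'E'
import cv2
p=cv2.imread("pics/w1.png")[95:220,150:230];cv2.imwrite("pics/tin.png",cv2.resize(p,None,fx=4.5,fy=4.5,interpolation=2))
E
```

```text
----
wrist0 1394 rim X [572.6 649.2] Y [-159.4   45.8]
wrist1 2071 rim X [572.5 649.7] Y [-267.5  -12.6]
tin sides [431. 431. 431. 433. 433. 433. 433. 435. 435.] [474. 475. 475. 476. 477. 477. 477. 478. 478.] [np.float64(7.4), np.float64(7.7)]
scene 513 rim X [579.  652.3] Y [-2.65e+02  2.00e-01]
tin sides [432. 432. 435. 433. 435. 435. 435. 438. 436.] [475. 476. 476. 476. 477. 478. 478. 479. 479.] [np.float64(9.2), np.float64(7.1)]
side 855 rim X [572.7 647.1] Y [-266.4   30.8]
```

View pics/tin.png

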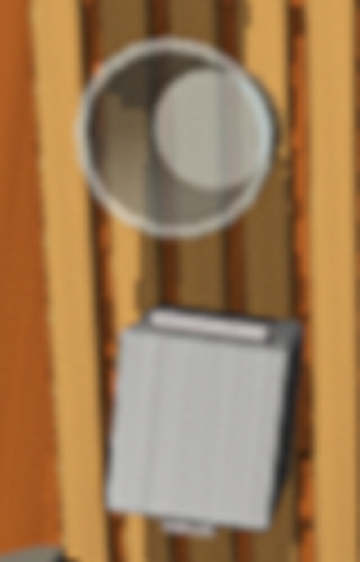

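The crop confirms the container next to the tin is the clear tumbler, and that the tin is turned about -7.5° against the row. Heights check: tops at 64, 78, 93 and 68 mm, and the bay walls at 14 mm, all as described. I'll start with the tin.

```bash
cat >> h.py <<'E'
_a=np.radians(10.4);EX=np.array([np.cos(_a),np.sin(_a)]);EY=np.array([-np.sin(_a),np.cos(_a)])
def go(s,X,Y,z,yaw=10.4): return togo(s,[*(X*EX+Y*EY),z],yaw)
def where(s): p=np.array(s["ee_pos"]);R,_=tool(s);return (p[:2]@EX).round(1),(p[:2]@EY).round(1),p[2].round(1),np.degrees(np.arctan2(R[1,1],R[0,1])).round(2)
E
python3 - <<'E'
from h import *
from bench import r
s=r.sense();print(where(s),go(s,455,-230,300,2.9))
E
```

```text
(np.float64(526.4), np.float64(-198.5), np.float64(460.3), np.float64(10.85)) (array([-31. , -71.7, 160.3]), array([ 0.0004, -0.0004,  0.1388]))
```

```bash
python3 -m pendant '{"slide":[[-31,-72,160],[-31,-72,160],[-31,-72,160],[-31,-72,160],[-31,-72,160],[-31,-72,160],[-31,-72,160]],"angular":[[0,0,0.139],[0,0,0.139],[0,0,0.139],[0,0,0.139],[0,0,0.139],[0,0,0.139],[0,0,0.139]]}'
python3 - <<'E'
from h import *
from bench import r
s=r.sense();print(where(s),go(s,455,-230,220,2.9),go(s,455,-230,300,2.9))
E
```

```text
t: 2.95
ee_pos: [489.5, -145.3, 301.5]
orientation: [0.0, 0.69, 0.724, 0.0]
ft_force: [0.6, -0.5, 0.8]
grip_width: 1.001
grasp_force: 0.0
(np.float64(455.2), np.float64(-231.3), np.float64(301.5), np.float64(2.78)) (array([ 1.3, -0.5, 81.5]), array([ 0.0012,  0.0001, -0.0021])) (array([ 1.3, -0.4,  1.5]), array([ 0.0012,  0.0001, -0.0021]))
```

```bash
python3 -m pendant '{"slide":[[1,0,30],[1,0,60],[1,0,81],[1,0,81],[1,0,81]],"angular":[[0,0,0],[0,0,0],[0,0,0],[0,0,0],[0,0,0]]}'
python3 -m pendant '{"slide":[[0,0,0],[0,0,0],[0,0,0],[0,0,0],[0,0,0],[0,0,0],[0,0,0],[0,0,0]],"angular":[[0,0,0],[0,0,0],[0,0,0],[0,0,0],[0,0,0],[0,0,0],[0,0,0],[0,0,0]]}' 0
```

```text
t: 3.37
ee_pos: [490.3, -144.7, 221.1]
orientation: [0.001, 0.69, 0.724, 0.0]
ft_force: [0.4, 0.3, 0.3]
grip_width: 1.002
grasp_force: 0.0
t: 4.03
ee_pos: [488.6, -145.1, 219.0]
orientation: [-0.0, 0.69, 0.724, -0.0]
ft_force: [-0.7, 1.0, 0.4]
grip_width: 0.477
grasp_force: 0.5
```

```bash
python3 -m pendant '{"slide":[[0,0,0],[0,0,0],[0,0,0],[0,0,0]],"angular":[[0,0,0],[0,0,0],[0,0,0],[0,0,0]]}'
python3 -m pendant '{"slide":[[0,0,-10],[0,0,-25],[0,0,-45],[0,0,-60],[0,0,-60],[0,0,-60]],"angular":[[0,0,0],[0,0,0],[0,0,0],[0,0,0],[0,0,0],[0,0,0]]}'
python3 - <<'E'
from h import *
from bench import r
s=r.sense();print(where(s),go(s,610.5,-230.9,280))
E
```

```text
t: 4.37
ee_pos: [488.6, -145.1, 219.0]
orientation: [-0.0, 0.69, 0.724, -0.0]
ft_force: [-2.4, -0.6, 1.1]
grip_width: 0.471
grasp_force: 30.0
t: 4.87
ee_pos: [489.2, -145.2, 280.2]
orientation: [0.001, 0.69, 0.724, 0.0]
ft_force: [-0.4, 0.4, -0.7]
grip_width: 0.47
grasp_force: 30.0
(np.float64(454.9), np.float64(-231.2), np.float64(280.2), np.float64(2.75)) (array([ 21. , 154.2,   0.6]), array([ 0.0024,  0.0013, -0.1335]))
```

```bash
python3 -m pendant '{"slide":[[2,20,0],[6,50,0],[11,85,0],[16,120,0],[20,145,0],[21,154,0],[21,154,0],[21,154,0]],"angular":[[0,0,-0.02],[0,0,-0.05],[0,0,-0.08],[0,0,-0.11],[0,0,-0.13],[0,0,-0.133],[0,0,-0.133],[0,0,-0.133]]}'
python3 - <<'E'
from h import *
from bench import r,eyes
s=r.sense();print(where(s),s["grasp_force"],go(s,610.5,-230.9,210))
E
```

```text
t: 5.53
ee_pos: [641.0, -116.4, 277.0]
orientation: [-0.001, 0.64, 0.768, -0.001]
ft_force: [-1.0, 0.4, -1.2]
grip_width: 0.471
grasp_force: 30.0
(np.float64(609.4), np.float64(-230.2), np.float64(277.0), np.float64(10.39)) 29.99989092350006 (array([-0.8,  1.3, 67. ]), array([-0.0029, -0.0012, -0.0002]))
```

```bash
python3 -m pendant '{"slide":[[0,1,25],[0,1,50],[0,1,60],[0,1,60],[0,1,60]],"angular":[[0,0,0],[0,0,0],[0,0,0],[0,0,0],[0,0,0]]}'
python3 - <<'E'
from h import *
from bench import r,eyes
for k in range(3):
    s=r.sense();print(where(s),s["ft_force"].round(1))
E
```

```text
t: 5.95
ee_pos: [641.5, -116.7, 218.4]
orientation: [-0.001, 0.641, 0.768, -0.001]
ft_force: [-0.5, 1.0, -0.6]
grip_width: 0.476
grasp_force: 30.0
(np.float64(609.9), np.float64(-230.6), np.float64(218.4), np.float64(10.34)) [-0.5  1.  -0.6]
(np.float64(609.9), np.float64(-230.6), np.float64(218.4), np.float64(10.34)) [-0.5  1.  -0.6]
(np.float64(609.9), np.float64(-230.6), np.float64(218.4), np.float64(10.34)) [-0.5  1.  -0.6]
```

Next I lower it slowly and watch for contact.

```bash
python3 -m pendant '{"slide":[[0,0,4],[0,0,8],[0,0,8],[0,0,8]],"angular":[[0,0,0],[0,0,0],[0,0,0],[0,0,0]]}'
python3 -m pendant '{"slide":[[0,0,2],[0,0,2],[0,0,2]],"angular":[[0,0,0],[0,0,0],[0,0,0]]}'
```

```text
t: 6.28
ee_pos: [642.7, -116.6, 211.6]
orientation: [0.0, 0.64, 0.768, 0.0]
ft_force: [-1.0, 0.3, -0.5]
grip_width: 0.474
grasp_force: 30.0
t: 6.53
ee_pos: [642.5, -116.5, 209.1]
orientation: [-0.0, 0.64, 0.768, -0.0]
ft_force: [-0.2, 0.6, -0.6]
grip_width: 0.473
grasp_force: 30.0
```

```bash
python3 -m pendant '{"slide":[[0,0,1],[0,0,1],[0,0,1]],"angular":[[0,0,0],[0,0,0],[0,0,0]]}'
python3 -m pendant '{"slide":[[0,0,1],[0,0,1],[0,0,1]],"angular":[[0,0,0],[0,0,0],[0,0,0]]}'
```

```text
t: 6.78
ee_pos: [642.6, -116.5, 208.1]
orientation: [0.0, 0.64, 0.768, 0.0]
ft_force: [0.0, -0.3, -0.5]
grip_width: 0.475
grasp_force: 30.0
t: 7.03
ee_pos: [642.6, -116.5, 208.1]
orientation: [0.0, 0.64, 0.768, -0.0]
ft_force: [-4.3, 1.5, 6.0]
grip_width: 0.473
grasp_force: 30.0
```

The force of 6 N shows contact with the floor, and the height agrees. I release, rise and go on to the tumbler.

```bash
python3 -m pendant '{"slide":[[0,0,0],[0,0,0],[0,0,0],[0,0,0]],"angular":[[0,0,0],[0,0,0],[0,0,0],[0,0,0]]}' 62
python3 -m pendant '{"slide":[[0,0,-15],[0,0,-45],[0,0,-85],[0,0,-90],[0,0,-90]],"angular":[[0,0,0],[0,0,0],[0,0,0],[0,0,0],[0,0,0]]}' 62
python3 - <<'E'
from h import *
from bench import r
s=r.sense();print(where(s),go(s,455,-153,300))
E
```

```text
t: 7.37
ee_pos: [642.5, -116.5, 206.9]
orientation: [-0.0, 0.64, 0.768, -0.0]
ft_force: [0.7, 0.0, 0.1]
grip_width: 0.658
grasp_force: 0.0
t: 7.78
ee_pos: [644.2, -117.0, 303.3]
orientation: [0.004, 0.64, 0.768, 0.002]
ft_force: [0.7, -0.3, 0.5]
grip_width: 0.669
grasp_force: 0.0
(np.float64(612.5), np.float64(-231.3), np.float64(303.3), np.float64(10.37)) (array([  78.3, -157.6,    1.7]), array([ 0.0083,  0.0039, -0.0005]))
```

```bash
python3 -m pendant '{"slide":[[15,-30,0],[33,-65,0],[50,-100,0],[67,-135,0],[78,-156,0],[78,-156,0],[78,-156,0],[78,-156,0]],"angular":[[0,0,0],[0,0,0],[0,0,0],[0,0,0],[0,0,0],[0,0,0],[0,0,0],[0,0,0]]}' 93
python3 - <<'E'
from h import *
from bench import r,eyes
s=r.sense();print(where(s),go(s,455,-153,220))
p,d=eyes.read_camera("scene");cv2.imwrite("pics/s1.png",p[120:310,80:360].repeat(2,0).repeat(2,1))
E
```

```text
t: 8.45
ee_pos: [475.4, -68.0, 297.2]
orientation: [0.0, 0.64, 0.768, 0.0]
ft_force: [0.1, -0.5, -0.2]
grip_width: 1.0
grasp_force: 0.0
(np.float64(455.3), np.float64(-152.7), np.float64(297.2), np.float64(10.37)) (array([-0.3, -0.3, 77.2]), array([ 0.0007,  0.0004, -0.0004]))
```

View pics/s1.png

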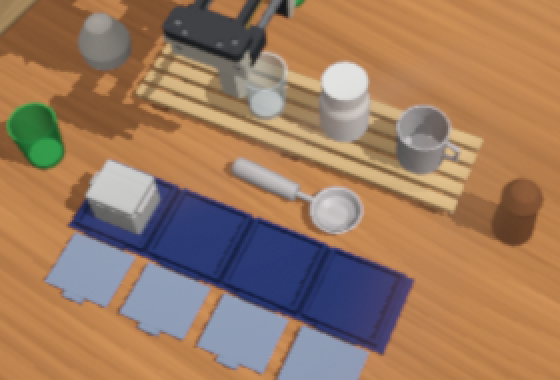

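The picture shows the tin upright in the middle of its bay (122,198) and the gripper over the tumbler (266,85). Now I take the tumbler.

```bash
python3 -m pendant '{"slide":[[0,0,25],[0,0,55],[0,0,77],[0,0,77],[0,0,77],[0,0,77]],"angular":[[0,0,0],[0,0,0],[0,0,0],[0,0,0],[0,0,0],[0,0,0]]}'
python3 -m pendant '{"slide":[[0,0,0],[0,0,0],[0,0,0],[0,0,0],[0,0,0],[0,0,0],[0,0,0],[0,0,0]],"angular":[[0,0,0],[0,0,0],[0,0,0],[0,0,0],[0,0,0],[0,0,0],[0,0,0],[0,0,0]]}' 0
python3 -m pendant '{"slide":[[0,0,0],[0,0,0],[0,0,0],[0,0,0]],"angular":[[0,0,0],[0,0,0],[0,0,0],[0,0,0]]}'
python3 -m pendant '{"slide":[[0,0,-10],[0,0,-25],[0,0,-45],[0,0,-60],[0,0,-60],[0,0,-60]],"angular":[[0,0,0],[0,0,0],[0,0,0],[0,0,0],[0,0,0],[0,0,0]]}'
python3 - <<'E'
from h import *
from bench import r
s=r.sense();print(where(s),go(s,610.5,-150.9,280))
E
```

```text
t: 9.0
ee_pos: [476.1, -68.2, 221.2]
orientation: [0.0, 0.64, 0.768, 0.0]
ft_force: [0.5, -0.3, 0.5]
grip_width: 1.001
grasp_force: 0.0
t: 9.67
ee_pos: [474.9, -67.8, 220.1]
orientation: [-0.0, 0.64, 0.768, -0.0]
ft_force: [-0.5, 0.3, 1.1]
grip_width: 0.494
grasp_force: 30.0
t: 10.0
ee_pos: [475.0, -67.9, 220.1]
orientation: [-0.0, 0.64, 0.768, -0.0]
ft_force: [-2.1, 1.5, 1.2]
grip_width: 0.497
grasp_force: 30.0
t: 10.5
ee_pos: [475.5, -68.0, 281.2]
orientation: [0.001, 0.64, 0.768, 0.001]
ft_force: [0.1, 1.3, -1.0]
grip_width: 0.492
grasp_force: 30.0
(np.float64(455.4), np.float64(-152.7), np.float64(281.2), np.float64(10.37)) (array([  1.9, 155.1,   1.5]), array([ 0.0024,  0.0011, -0.0005]))
```

```bash
python3 -m pendant '{"slide":[[0,20,0],[0,50,0],[1,85,0],[1,120,0],[2,145,0],[2,155,0],[2,155,0],[2,155,0]],"angular":[[0,0,0],[0,0,0],[0,0,0],[0,0,0],[0,0,0],[0,0,0],[0,0,0],[0,0,0]]}'
python3 -m pendant '{"slide":[[0,0,25],[0,0,50],[0,0,66],[0,0,66],[0,0,66],[0,0,66]],"angular":[[0,0,0],[0,0,0],[0,0,0],[0,0,0],[0,0,0],[0,0,0]]}'
python3 - <<'E'
from h import *
from bench import r
s=r.sense();print(where(s))
E
```

```text
t: 11.17
ee_pos: [626.6, -37.8, 278.0]
orientation: [-0.001, 0.64, 0.768, -0.001]
ft_force: [-0.5, 0.5, -1.3]
grip_width: 0.497
grasp_force: 30.0
t: 11.67
ee_pos: [627.0, -38.2, 215.1]
orientation: [0.0, 0.64, 0.768, 0.0]
ft_force: [0.5, -0.5, -0.1]
grip_width: 0.493
grasp_force: 30.0
(np.float64(609.8), np.float64(-150.8), np.float64(215.1), np.float64(10.35))
```

```bash
python3 -m pendant '{"slide":[[0,0,2],[0,0,4],[0,0,4],[0,0,4]],"angular":[[0,0,0],[0,0,0],[0,0,0],[0,0,0]]}'
python3 -m pendant '{"slide":[[0,0,1],[0,0,1],[0,0,1]],"angular":[[0,0,0],[0,0,0],[0,0,0]]}'
```

```text
t: 12.0
ee_pos: [627.3, -38.0, 210.5]
orientation: [0.0, 0.64, 0.768, 0.0]
ft_force: [0.1, -0.8, -0.8]
grip_width: 0.493
grasp_force: 30.0
t: 12.25
ee_pos: [627.1, -38.0, 209.0]
orientation: [-0.0, 0.64, 0.768, -0.0]
ft_force: [0.8, -0.6, -1.0]
grip_width: 0.494
grasp_force: 30.0
```

```bash
python3 -m pendant '{"slide":[[0,0,0.7],[0,0,0.7],[0,0,0.7]],"angular":[[0,0,0],[0,0,0],[0,0,0]]}'
python3 -m pendant '{"slide":[[0,0,0.5],[0,0,0.5],[0,0,0.5]],"angular":[[0,0,0],[0,0,0],[0,0,0]]}'
```

```text
t: 12.5
ee_pos: [627.1, -38.0, 208.3]
orientation: [-0.0, 0.64, 0.768, -0.0]
ft_force: [0.5, -0.0, -0.7]
grip_width: 0.496
grasp_force: 30.0
t: 12.75
ee_pos: [627.2, -38.0, 207.9]
orientation: [0.0, 0.64, 0.768, 0.0]
ft_force: [0.9, 0.2, -0.3]
grip_width: 0.496
grasp_force: 30.0
```

```bash
python3 -m pendant '{"slide":[[0,0,0.6],[0,0,0.6],[0,0,0.6]],"angular":[[0,0,0],[0,0,0],[0,0,0]]}'
python3 -m pendant '{"slide":[[0,0,0.5],[0,0,0.5],[0,0,0.5]],"angular":[[0,0,0],[0,0,0],[0,0,0]]}'
```

```text
t: 13.0
ee_pos: [627.3, -38.0, 207.8]
orientation: [0.0, 0.64, 0.768, 0.0]
ft_force: [-1.2, -0.1, 5.5]
grip_width: 0.496
grasp_force: 30.0
t: 13.25
ee_pos: [627.3, -38.0, 207.7]
orientation: [0.0, 0.64, 0.768, 0.0]
ft_force: [-3.3, -0.2, 8.0]
grip_width: 0.497
grasp_force: 30.0
```

```bash
python3 -m pendant '{"slide":[[0,0,0],[0,0,0],[0,0,0],[0,0,0]],"angular":[[0,0,0],[0,0,0],[0,0,0],[0,0,0]]}' 64
python3 -m pendant '{"slide":[[0,0,-15],[0,0,-45],[0,0,-80],[0,0,-95],[0,0,-95]],"angular":[[0,0,0],[0,0,0],[0,0,0],[0,0,0],[0,0,0]]}'
python3 -m pendant '{"slide":[[15,-30,0],[32,-65,0],[50,-105,0],[67,-140,0],[79,-166,0],[79,-166,0],[79,-166,0],[79,-166,0]],"angular":[[0,0,0],[0,0,0],[0,0,0],[0,0,0],[0,0,0],[0,0,0],[0,0,0],[0,0,0]]}' 93
python3 - <<'E'
from h import *
from bench import r
s=r.sense();print(where(s),go(s,444,-72,220))
E
```

```text
t: 13.58
ee_pos: [627.0, -38.0, 206.3]
orientation: [-0.0, 0.64, 0.768, -0.0]
ft_force: [-0.4, 0.0, 0.5]
grip_width: 0.682
grasp_force: 0.0
t: 14.0
ee_pos: [628.9, -38.2, 307.4]
orientation: [0.004, 0.64, 0.768, 0.002]
ft_force: [0.7, -0.0, 0.4]
grip_width: 0.689
grasp_force: 0.0
t: 14.67
ee_pos: [449.9, 9.8, 301.7]
orientation: [0.0, 0.64, 0.768, 0.0]
ft_force: [0.4, 0.2, 0.4]
grip_width: 1.005
grasp_force: 0.0
(np.float64(444.3), np.float64(-71.6), np.float64(301.7), np.float64(10.37)) (array([-0.4, -0.4, 81.7]), array([ 0.0008,  0.0003, -0.0004]))
```

```bash
python3 -m pendant '{"slide":[[0,0,25],[0,0,55],[0,0,82],[0,0,82],[0,0,82],[0,0,82]],"angular":[[0,0,0],[0,0,0],[0,0,0],[0,0,0],[0,0,0],[0,0,0]]}'
python3 -m pendant '{"slide":[[0,0,0],[0,0,0],[0,0,0],[0,0,0],[0,0,0],[0,0,0],[0,0,0],[0,0,0]],"angular":[[0,0,0],[0,0,0],[0,0,0],[0,0,0],[0,0,0],[0,0,0],[0,0,0],[0,0,0]]}' 0
python3 -m pendant '{"slide":[[0,0,0],[0,0,0],[0,0,0],[0,0,0]],"angular":[[0,0,0],[0,0,0],[0,0,0],[0,0,0]]}'
python3 -m pendant '{"slide":[[0,0,-10],[0,0,-25],[0,0,-45],[0,0,-60],[0,0,-60],[0,0,-60]],"angular":[[0,0,0],[0,0,0],[0,0,0],[0,0,0],[0,0,0],[0,0,0]]}'
python3 - <<'E'
from h import *
from bench import r
s=r.sense();print(where(s),go(s,610.5,-70.9,280))
E
```

```text
t: 15.17
ee_pos: [450.8, 9.6, 221.0]
orientation: [0.0, 0.64, 0.768, 0.0]
ft_force: [0.2, -0.2, 0.2]
grip_width: 1.004
grasp_force: 0.0
t: 15.83
ee_pos: [449.6, 9.9, 219.8]
orientation: [0.0, 0.64, 0.768, -0.0]
ft_force: [-0.2, -0.2, 0.5]
grip_width: 0.526
grasp_force: 30.0
t: 16.17
ee_pos: [449.6, 9.8, 219.8]
orientation: [-0.0, 0.64, 0.768, -0.0]
ft_force: [-1.2, -0.5, 2.7]
grip_width: 0.53
grasp_force: 30.0
t: 16.67
ee_pos: [450.1, 9.8, 280.7]
orientation: [0.001, 0.64, 0.768, 0.001]
ft_force: [-0.5, 0.2, -1.4]
grip_width: 0.531
grasp_force: 30.0
(np.float64(444.4), np.float64(-71.6), np.float64(280.7), np.float64(10.37)) (array([  0.8, 166.1,   1.1]), array([ 0.0024,  0.0007, -0.0005]))
```

```bash
python3 -m pendant '{"slide":[[0,20,0],[0,50,0],[1,90,0],[1,125,0],[1,155,0],[1,166,0],[1,166,0],[1,166,0]],"angular":[[0,0,0],[0,0,0],[0,0,0],[0,0,0],[0,0,0],[0,0,0],[0,0,0],[0,0,0]]}'
python3 -m pendant '{"slide":[[0,0,25],[0,0,50],[0,0,65],[0,0,70],[0,0,70],[0,0,70]],"angular":[[0,0,0],[0,0,0],[0,0,0],[0,0,0],[0,0,0],[0,0,0]]}'
python3 -m pendant '{"slide":[[0,0,1],[0,0,1],[0,0,1]],"angular":[[0,0,0],[0,0,0],[0,0,0]]}'
python3 - <<'E'
from h import *
from bench import r
s=r.sense();print(where(s))
E
```

```text
t: 17.33
ee_pos: [612.2, 40.8, 277.6]
orientation: [-0.001, 0.64, 0.768, -0.001]
ft_force: [-0.2, -0.3, -0.4]
grip_width: 0.529
grasp_force: 30.0
t: 17.83
ee_pos: [611.5, 40.5, 209.4]
orientation: [-0.001, 0.64, 0.768, -0.0]
ft_force: [-0.6, 0.5, -0.8]
grip_width: 0.526
grasp_force: 30.0
t: 18.08
ee_pos: [612.4, 40.6, 208.7]
orientation: [-0.0, 0.64, 0.768, -0.0]
ft_force: [1.2, 0.5, -1.6]
grip_width: 0.529
grasp_force: 30.0
(np.float64(609.7), np.float64(-70.6), np.float64(208.7), np.float64(10.36))
```

```bash
python3 -m pendant '{"slide":[[0,0,0.7],[0,0,0.7],[0,0,0.7]],"angular":[[0,0,0],[0,0,0],[0,0,0]]}'
python3 -m pendant '{"slide":[[0,0,0.5],[0,0,0.5],[0,0,0.5]],"angular":[[0,0,0],[0,0,0],[0,0,0]]}'
```

```text
t: 18.33
ee_pos: [612.7, 40.7, 208.3]
orientation: [0.0, 0.64, 0.768, -0.0]
ft_force: [-1.8, 0.3, 2.8]
grip_width: 0.531
grasp_force: 30.0
t: 18.58
ee_pos: [612.8, 40.7, 208.3]
orientation: [0.0, 0.64, 0.768, -0.0]
ft_force: [-3.3, -1.0, 6.7]
grip_width: 0.531
grasp_force: 30.0
```

Contact again. I release and go on to the cup.

```bash
python3 -m pendant '{"slide":[[0,0,0],[0,0,0],[0,0,0],[0,0,0]],"angular":[[0,0,0],[0,0,0],[0,0,0],[0,0,0]]}' 65
python3 -m pendant '{"slide":[[0,0,-15],[0,0,-45],[0,0,-80],[0,0,-95],[0,0,-95]],"angular":[[0,0,0],[0,0,0],[0,0,0],[0,0,0],[0,0,0]]}'
python3 -m pendant '{"slide":[[15,-30,0],[32,-65,0],[52,-105,0],[70,-140,0],[84,-162,0],[84,-162,0],[84,-162,0],[84,-162,0]],"angular":[[0,0,0],[0,0,0],[0,0,0],[0,0,0],[0,0,0],[0,0,0],[0,0,0],[0,0,0]]}' 93
python3 - <<'E'
from h import *
from bench import r,eyes
s=r.sense();print(where(s),go(s,448,13,220))
p,d=eyes.read_camera("scene");cv2.imwrite("pics/s2.png",p[120:310,80:360].repeat(2,0).repeat(2,1))
E
```

```text
t: 18.92
ee_pos: [612.7, 40.7, 207.4]
orientation: [-0.0, 0.64, 0.768, -0.0]
ft_force: [-0.5, -0.2, 0.1]
grip_width: 0.695
grasp_force: 0.0
t: 19.33
ee_pos: [614.6, 40.7, 308.3]
orientation: [0.003, 0.64, 0.768, 0.003]
ft_force: [1.3, -0.2, 0.9]
grip_width: 0.696
grasp_force: 0.0
t: 20.0
ee_pos: [438.5, 94.1, 302.4]
orientation: [0.0, 0.64, 0.768, 0.0]
ft_force: [0.4, -0.0, 0.2]
grip_width: 0.999
grasp_force: 0.0
(np.float64(448.3), np.float64(13.4), np.float64(302.4), np.float64(10.39)) (array([-0.4, -0.4, 82.4]), array([ 0.0007,  0.0002, -0.0002]))
```

View pics/s2.png

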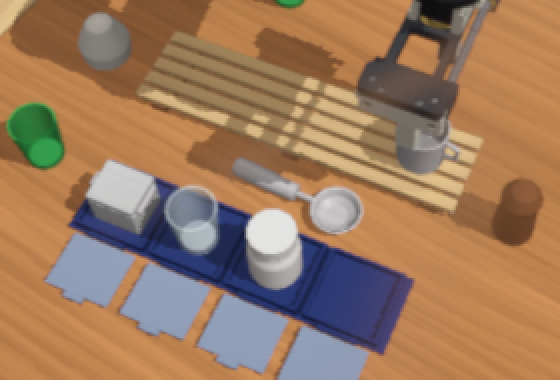

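The tin (122,198), tumbler (193,220) and jar (272,250) stand upright in their bays, and the spoon has not moved. The gripper is over the cup (425,148).

```bash
python3 -m pendant '{"slide":[[0,0,25],[0,0,55],[0,0,82],[0,0,82],[0,0,82],[0,0,82]],"angular":[[0,0,0],[0,0,0],[0,0,0],[0,0,0],[0,0,0],[0,0,0]]}'
python3 -m pendant '{"slide":[[0,0,0],[0,0,0],[0,0,0],[0,0,0],[0,0,0],[0,0,0],[0,0,0],[0,0,0]],"angular":[[0,0,0],[0,0,0],[0,0,0],[0,0,0],[0,0,0],[0,0,0],[0,0,0],[0,0,0]]}' 0
python3 -m pendant '{"slide":[[0,0,0],[0,0,0],[0,0,0],[0,0,0]],"angular":[[0,0,0],[0,0,0],[0,0,0],[0,0,0]]}'
python3 -m pendant '{"slide":[[0,0,-10],[0,0,-25],[0,0,-45],[0,0,-60],[0,0,-60],[0,0,-60]],"angular":[[0,0,0],[0,0,0],[0,0,0],[0,0,0],[0,0,0],[0,0,0]]}'
python3 - <<'E'
from h import *
from bench import r
s=r.sense();print(where(s),go(s,610.5,9.1,280))
E
```

```text
t: 20.55
ee_pos: [439.3, 94.0, 221.7]
orientation: [0.0, 0.64, 0.768, 0.0]
ft_force: [0.1, 0.3, 0.1]
grip_width: 1.0
grasp_force: 0.0
t: 21.22
ee_pos: [438.2, 94.2, 220.7]
orientation: [-0.0, 0.64, 0.768, -0.0]
ft_force: [-1.4, -0.6, 2.8]
grip_width: 0.545
grasp_force: 30.0
t: 21.55
ee_pos: [438.2, 94.2, 220.7]
orientation: [-0.0, 0.64, 0.768, -0.0]
ft_force: [-3.0, -0.5, 5.4]
grip_width: 0.55
grasp_force: 30.0
t: 22.05
ee_pos: [438.7, 94.2, 281.4]
orientation: [0.001, 0.64, 0.768, 0.001]
ft_force: [-0.5, -0.2, -1.0]
grip_width: 0.545
grasp_force: 30.0
(np.float64(448.5), np.float64(13.5), np.float64(281.4), np.float64(10.37)) (array([ -4.3, 162. ,   1.8]), array([ 0.0025,  0.0002, -0.0005]))
```

```bash
python3 -m pendant '{"slide":[[0,20,0],[-1,50,0],[-2,90,0],[-3,125,0],[-4,152,0],[-4,162,0],[-4,162,0],[-4,162,0]],"angular":[[0,0,0],[0,0,0],[0,0,0],[0,0,0],[0,0,0],[0,0,0],[0,0,0],[0,0,0]]}'
python3 -m pendant '{"slide":[[0,0,25],[0,0,50],[0,0,65],[0,0,70],[0,0,70],[0,0,70]],"angular":[[0,0,0],[0,0,0],[0,0,0],[0,0,0],[0,0,0],[0,0,0]]}'
python3 -m pendant '{"slide":[[0,0,1],[0,0,1],[0,0,1]],"angular":[[0,0,0],[0,0,0],[0,0,0]]}'
python3 - <<'E'
from h import *
from bench import r
s=r.sense();print(where(s))
E
```

```text
t: 22.72
ee_pos: [597.8, 119.3, 278.4]
orientation: [-0.001, 0.64, 0.768, -0.001]
ft_force: [-0.4, 0.3, -2.0]
grip_width: 0.548
grasp_force: 30.0
t: 23.22
ee_pos: [597.2, 119.3, 210.1]
orientation: [-0.0, 0.64, 0.768, -0.001]
ft_force: [1.0, -0.0, -1.1]
grip_width: 0.546
grasp_force: 30.0
t: 23.47
ee_pos: [598.2, 119.4, 209.8]
orientation: [0.0, 0.64, 0.768, 0.0]
ft_force: [0.3, 0.3, -1.6]
grip_width: 0.543
grasp_force: 30.0
(np.float64(609.9), np.float64(9.5), np.float64(209.8), np.float64(10.37))
```

```bash
python3 -m pendant '{"slide":[[0,0,0.7],[0,0,0.7],[0,0,0.7]],"angular":[[0,0,0],[0,0,0],[0,0,0]]}'
python3 -m pendant '{"slide":[[0,0,0.5],[0,0,0.5],[0,0,0.5]],"angular":[[0,0,0],[0,0,0],[0,0,0]]}'
```

```text
t: 23.72
ee_pos: [598.3, 119.4, 208.9]
orientation: [0.0, 0.64, 0.768, 0.0]
ft_force: [-0.3, -0.1, -0.2]
grip_width: 0.551
grasp_force: 30.0
t: 23.97
ee_pos: [598.4, 119.4, 208.4]
orientation: [0.0, 0.64, 0.768, 0.0]
ft_force: [1.0, 0.2, -0.4]
grip_width: 0.549
grasp_force: 30.0
```

```bash
python3 -m pendant '{"slide":[[0,0,0.5],[0,0,0.5],[0,0,0.5]],"angular":[[0,0,0],[0,0,0],[0,0,0]]}'
python3 -m pendant '{"slide":[[0,0,0.4],[0,0,0.4],[0,0,0.4]],"angular":[[0,0,0],[0,0,0],[0,0,0]]}'
```

```text
t: 24.22
ee_pos: [598.5, 119.4, 208.3]
orientation: [0.0, 0.64, 0.768, 0.0]
ft_force: [-1.3, -1.7, 4.8]
grip_width: 0.549
grasp_force: 30.0
t: 24.47
ee_pos: [598.5, 119.4, 208.3]
orientation: [0.0, 0.64, 0.768, 0.0]
ft_force: [-2.6, -0.8, 7.5]
grip_width: 0.546
grasp_force: 30.0
```

Contact. I release, rise and back away along the row to look.

```bash
python3 -m pendant '{"slide":[[0,0,0],[0,0,0],[0,0,0],[0,0,0]],"angular":[[0,0,0],[0,0,0],[0,0,0],[0,0,0]]}' 66
python3 -m pendant '{"slide":[[0,0,-15],[0,0,-40],[0,0,-75],[0,0,-110],[0,0,-150],[0,0,-180],[0,0,-180],[0,0,-180]],"angular":[[0,0,0],[0,0,0],[0,0,0],[0,0,0],[0,0,0],[0,0,0],[0,0,0],[0,0,0]]}'
python3 -m pendant '{"slide":[[0,-130,0],[0,-130,0],[0,-130,0],[0,-130,0],[0,-130,0],[0,-130,0]],"angular":[[0,0,0],[0,0,0],[0,0,0],[0,0,0],[0,0,0],[0,0,0]]}'
cat > f.py <<'E'
from h import *
from bench import r,eyes
for n in("scene","side"):
    p,d=eyes.read_camera(n);i=eyes.camera_info(n);cv2.imwrite(f"pics/{n}9.png",p);W=cloud(i,d);X=W[...,:2]@EX;Y=W[...,:2]@EY
    for nm,yy,top in(("tin",-230.9,53),("tum",-150.9,67),("jar",-70.9,82),("cup",9.1,57)):
        m=(d>0)&(abs(X-610.5)<45)&(abs(Y-yy)<39)&(W[...,2]>top-6)&(W[...,2]<top+8);Q=np.stack([X[m],Y[m]],1).astype(np.float32)
        c,w,a=cv2.minAreaRect(Q);print(n,nm,m.sum(),"off",np.round(np.array(c)-[610.5,yy],1),np.round(w,1),round(a,1),"z",np.percentile(W[m][:,2],[50,97]).round(1))
E
python3 f.py
```

```text
t: 24.8
ee_pos: [598.2, 119.4, 207.1]
orientation: [-0.0, 0.64, 0.768, -0.0]
ft_force: [-0.6, -0.5, 1.0]
grip_width: 0.707
grasp_force: 0.0
t: 25.47
ee_pos: [599.0, 119.5, 390.4]
orientation: [0.002, 0.64, 0.768, 0.002]
ft_force: [-0.4, 0.1, -1.2]
grip_width: 0.709
grasp_force: 0.0
t: 25.97
ee_pos: [470.4, 96.0, 386.8]
orientation: [-0.0, 0.64, 0.768, -0.0]
ft_force: [0.5, 0.4, 1.5]
grip_width: 0.708
grasp_force: 0.0
scene tin 607 off [1.8 2.2] [58.3 44.4] 89.7 z [52.6 55.4]
scene tum 175 off [ 2.4 -0.1] [47.2 46. ] 64.9 z [66.1 68.6]
scene jar 475 off [0.7 1. ] [44.3 42.4] 24.2 z [81.6 84.1]
scene cup 162 off [ 1.  -0.2] [51.8 49.7] 23.1 z [55.4 58.7]
side tin 684 off [1.1 1.6] [44.1 55.4] 0.6 z [52.2 53.7]
side tum 207 off [1.6 0.7] [47.2 47.5] 47.4 z [65.1 67.3]
side jar 294 off [0.5 0.9] [44.9 43.3] 52.6 z [81.1 82.7]
side cup 121 off [0.6 0.5] [54.  51.3] 34.0 z [54.1 57.1]
```

View pics/scene9.png

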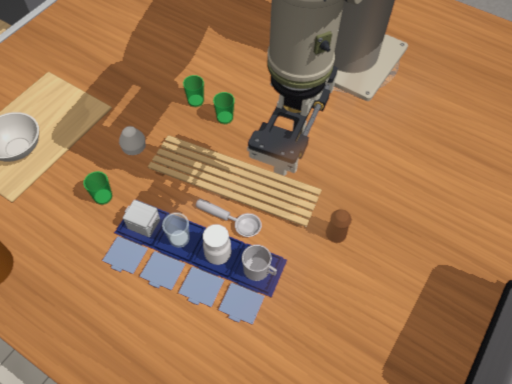

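View pics/side9.png

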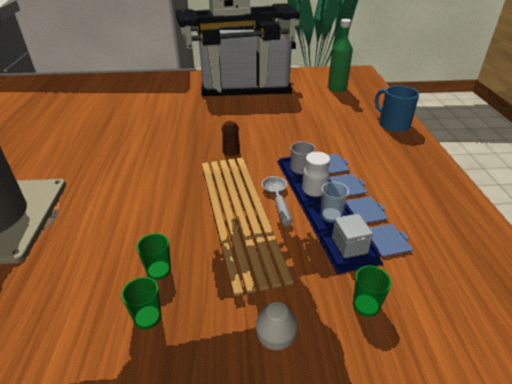

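Both views show all four upright in order in their bays (scene: 141,218; 177,230; 216,243; 257,262), within about 3 mm of the bay centres and at the right heights. The spoon (230,218) and shaker (339,225) have not moved.

```bash
python3 -m pendant '{"slide":[[0,0,0],[0,0,0],[0,0,0]],"angular":[[0,0,0],[0,0,0],[0,0,0]]}'; python3 -c "
from bench import r
print(r.finish_job())"
```

```text
t: 26.32
ee_pos: [471.2, 96.1, 387.3]
orientation: [-0.0, 0.64, 0.768, -0.0]
ft_force: [0.0, 0.3, -1.0]
grip_width: 0.709
grasp_force: 0.0
the job is handed in; nothing more can be done
None
```

The tin, tumbler, jar and cup each stand upright near the middle of the bay opposite their old place, in the same order; the spoon and shaker were left where they are, and I handed the job in at about 26 s.

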